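# Lay the vanilla bottle down in its cradle

### The job

Take the necked amber bottle out of the wooden carrier and stand it upright on the round cork mat, letting go of it there. Then take it again and lay it gently on its side in the wooden cradle, resting in both saddles with its body centred over them, foot towards the upright end board and cap pointing away from it, and let go. Do not drop it or let it topple, and leave the jar, the steel cup and the bowl where they are.

Things in the scene. Friction and masses are not known exactly. Their poses are not given: they have to be found in the camera images.
- bottle: closed amber glass bottle, paper label, black screw cap, 142 mm tall, 0.3 kg, round. Origin: centre of its underside; z along its axis from foot to cap. Body diameter 56 mm from 0 to 95 mm; shoulder narrows to 112 mm; neck diameter 22 mm to 120 mm; cap diameter 25 mm from 120 to 142 mm. Starts upright in one of the carrier's two compartments
- bottle_mid (a point): point on the bottle's axis 50 mm above its underside (middle of the body)
- bottle_cap (a point): centre of the cap's top, 142 mm above the underside
- carrier: fixed open-topped wooden box with two square compartments side by side, outer size 82 (x) by 158 (y) by 90 mm high, walls, divider and floor 6 mm. Origin: centre of its underside. Compartment centres at y = +38 and -38 mm, each about 70 mm square. One holds the bottle, the other the jar
- mat: fixed round cork mat, diameter 130 mm, 6 mm thick. Origin: centre of its underside; its top is at z = 6 mm
- cradle: fixed wooden cradle. Base board x -66..+79, y +-44, 12 mm thick; two V saddles (90 deg V along x, each 16 mm thick) at x = -25 and +25 mm, tops 52 mm high, 71 mm across y; upright end board at the +x end, inner face x = +66, 78 mm wide, top at z = 74 mm. Origin: on the underside, midway between the saddles. Bottle lies along x, foot to +x (end board), cap to -x
- seat (a point): point of the cradle where the middle of the bottle's body (bottle_mid) belongs when lying: above the cradle's origin at z = 65 mm; its axes are those of the cradle
- jar: squat amber jar with paper label and wide black lid, diameter 58 mm, 84 mm tall, no neck; stands in the other compartment; leave alone. Origin: centre of its underside
- cutter_cup: open steel cup, diameter 72 mm, 85 mm tall, standing on the counter; leave alone. Origin: centre of its underside
- bowl: white ceramic bowl, diameter 120 mm, 50 mm tall, standing on the counter; leave alone. Origin: centre of its underside
There are look-alikes about, which are no part of the job. Leave any blue look-alike of the bottle alone.

How it is judged:
By the outcome, as a careful person would: the job done as asked, in the order asked, and still so for the second after the job is handed in, with the robot touching nothing.
It also fails if it takes over 54 s, if anything falls off the work surface, if the arm or the gripper's body presses on something with over 40 N, if the wrist force passes 120 N, or if a joint passes its speed limit or range.

### The arm

A 6-joint arm with a two-finger parallel gripper is mounted at the origin on the work surface. World frame = base frame: x ahead of the robot, y to its left, z up, the work surface at z = 0. Lengths are in m, angles in rad, forces in N, time in s.
With the tool pointing down it reaches from about 0.25 to 0.725 m from the base axis. Payload 9.7 kg.
Tool frame: the origin (TCP) lies at the very end of the fingers, on their centre line; the grasp point (between the pads) lies 19 mm behind it; z points along the fingers, y is the line along which they close (so a half turn about z gives the same grasp; the last joint's range is limited). The gripper opens to 85 mm and grips with 20 to 120 N. Pads are 22 mm wide; open, the fingers measure 114 mm over their backs; the gripper's body (76 mm by 85 mm) begins 54 mm behind the grasp point. The pads swing forward as they close: fully open they stand 13 mm farther back than shut.
Start: joints at [0, 0.087, 0.176, 1.66, 0, 1.571], TCP at [0.55, -0, 0.231] pointing down, gripper open.
Joint ranges: [-3.13, 3.13], [-0.85, 1.81], [-1.15, 1.24], [-2.2, 2.28], [-1.44, 1.52], [-3.14, 3.14]. Speed limits (rad/s): [2.22, 2.22, 2.57, 3.14, 3.14, 3.14].

### API

Orientations are given as a unit quaternion [x, y, z, w].
In Python, from station import robot gives the robot as it stands. The module is installed in compiled form; this text tells all that it offers.
- The arm moves only by the tool apply_moves, never from a script. Its argument "moves" is a list that holds one entry, the list of rows, each a list of 7 numbers: the shift along the tool's x, y, z in cm, then the turn, a rotation vector about the tool's x, y, z in degrees, then the closure in counts, from 0 (fully open) to 255 (shut). In form: [[[x, y, z, rx, ry, rz, claw], ...]]. A call has 1 to 12 rows; each row shifts and turns the commanded pose from where the row before left it, along the tool's axes as they then stand; what a row does not reach is not made up. A row lasts 1/10 s, in which the tool goes at most 50 mm and 8.59 degrees, less where a joint would pass 70% of its speed; a pose out of reach is approached as far as the arm can. A call is refused whole if a number of a shift passes 5 or a number of a turn 8.59, either way. A call with a gripper value outside its range is refused whole. The fingers move at their own pace and stop on an object; "squeeze" is the grip in N (left out, the last holds). Time passes only in rows, so rows that do not move let the fingers close. It gives the time, the measured TCP pose, the force, the opening and the grip force at its end, in the units of the state.
- robot.get_obs(): the state, without advancing time (a new reading comes with each control period).
- robot.grab_frame(name): name is "scene" or "side" or "wrist"; returns (picture, depth): 400x640x3 uint8, red, green, blue; 400x640 float32, m along the optical axis (not along the pixel's ray), 0 where there is no reading.
- robot.camera_info(name): a dict with "fx", "fy", "cx", "cy" (pixels), "dist_coeffs" ([k1, k2, p1, p2, k3] as OpenCV has them; the pictures are not rectified), "R" (3x3) and "t" (3): a world point X has camera coordinates R X + t. Camera axes: x right, y down, z forward; pixel columns grow to the right and rows downward; lengths in m; the calibration is good to about 2 mm. A picture is of the moment at which its call begins: read the wrist's pose just before it. camera_info takes no time and is no camera call; for the wrist camera it gives the pose at the moment of the call.
- robot.close_job(): hands the job in; it is judged then, once.
The state is a dict: "clock": time; "qpos": joint angles; "joint_vel": joint speeds; "joint_efforts": joint torques, N m; "tool_pos": TCP position; "tool_rot": TCP orientation; "force": force on the tool from outside, world axes, zero at the start; "wrist_torque": the same for the moment, N m; "finger_gap": finger opening in m; "gripper_force": force on a finger pad.
Only numpy, scipy, OpenCV 4.12 (cv2) and the standard library are available. Lean on these libraries where they do the work, as an engineer would, in place of code of your own. Each camera call takes 0.05 s, during which the arm holds its last target. There are 200 camera calls.

## Working session

There is one attempt and no reset: what is moved stays moved. The work goes in short steps, Python scripts to look and compute and a tool call to move; the robot and the scene stay as the last step left them, time stands still between calls to the robot, and variables do not carry over. Pictures are saved under pics/ and viewed, at most 10 in all, crops included, and the job is handed in when it is done.

Besides the shell and the picture viewer there is one more tool, called after "Request:" in YAML: its name, and indented under it one key for each argument. apply_moves: Moves the arm, as the interface text tells. Its arguments: {"type":"object","properties":{"moves":{"type":"array","items":{"type":"array","items":{"type":"array","items":{"type":"number"}}}},"squeeze":{"type":"number"}},"required":["moves"]}

```bash
mkdir -p pics
cat > h.py <<'E'
import numpy as np, cv2, sys
from station import robot
from scipy.spatial.transform import Rotation as Rn
def cam(n):
    c=robot.camera_info(n)
    K=np.array([[c['fx'],0,c['cx']],[0,c['fy'],c['cy']],[0,0,1.]])
    return K,np.array(c['dist_coeffs'],float),np.array(c['R']),np.array(c['t'])
def pts(n,uv,d,C=None):
    K,D,R,t=C or cam(n)
    p=cv2.undistortPoints(np.array(uv,float).reshape(-1,1,2),K,D).reshape(-1,2)
    P=np.c_[p,np.ones(len(p))]*np.array(d,float).reshape(-1,1)
    return (P-t)@R
def ray(n,uv,z,C=None):
    K,D,R,t=C or cam(n)
    p=cv2.undistortPoints(np.array(uv,float).reshape(-1,1,2),K,D).reshape(-1,2)
    d=np.c_[p,np.ones(len(p))]@R; o=-R.T@t
    return o+d*((z-o[2])/d[:,2])[:,None]
def save(n,im): cv2.imwrite('pics/'+n+'.png',cv2.cvtColor(im,cv2.COLOR_RGB2BGR))
E
python3 - <<'E'
from h import *
for n in ['scene','side']:
    im,d=robot.grab_frame(n); save(n,im); np.savez('/tmp/'+n,im=im,d=d); C=cam(n); print(n,(-C[2].T@C[3]).round(3),C[2][2].round(2),C[0][0,0])
o=robot.get_obs(); print({k:np.round(v,3) for k,v in o.items()})
E
```

```text
scene [ 0.918 -0.478  0.735] [-0.33  0.57 -0.75] 386.5602304560587
side [0.353 0.922 0.919] [ 0.24 -0.74 -0.63] 513.2750073565845
{'clock': np.float64(0.1), 'qpos': array([ 0.   ,  0.087,  0.175,  1.66 , -0.   ,  1.571]), 'joint_vel': array([ 0.001, -0.002,  0.003,  0.001, -0.002,  0.   ]), 'joint_efforts': array([ 1.0000e-03, -5.2156e+01,  4.6565e+01,  1.6000e-02, -0.0000e+00,
       -0.0000e+00]), 'tool_pos': array([0.55 , 0.   , 0.231]), 'tool_rot': array([ 0.707,  0.707, -0.   , -0.   ]), 'force': array([-0.376,  0.269,  0.078]), 'wrist_torque': array([-0.027,  0.003,  0.054]), 'gripper_force': np.float64(0.0), 'finger_gap': np.float64(0.086)}
```

View pics/scene.png

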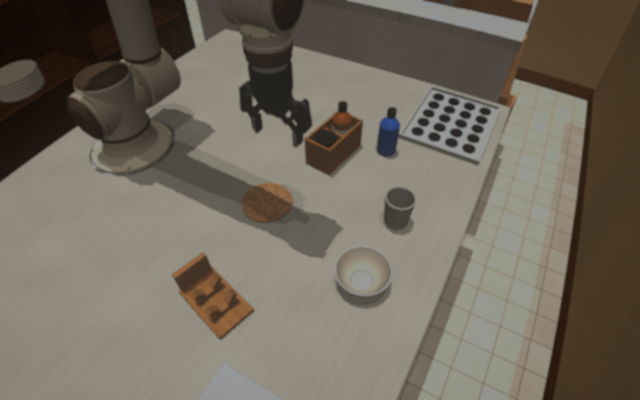

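View pics/side.png

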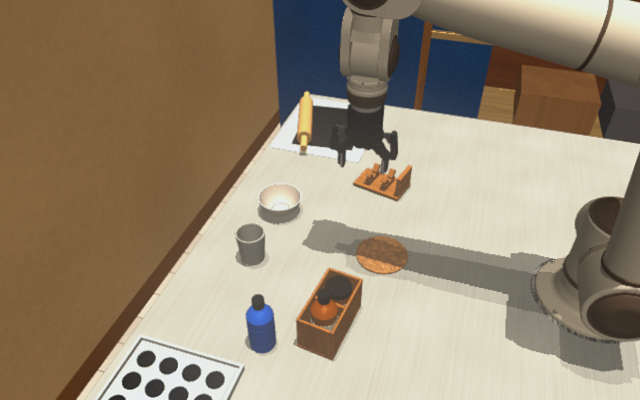

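The side view shows the amber bottle in the carrier (side 323,305; scene 343,112). Three things could be mistaken for it:
- the jar with the black lid (side 338,287; scene 327,138)
- the blue bottle outside the carrier (side 260,325; scene 388,132)
- the steel cup (side 251,244)

I choose the amber necked one and check it in a crop.

Run:
```python
from h import *
S=np.load('/tmp/side.npz'); C=np.load('/tmp/scene.npz')
a=cv2.resize(S['im'][250:370,280:380],None,fx=4,fy=4,interpolation=3); b=cv2.resize(S['im'][155:205,345:420],None,fx=5,fy=5,interpolation=3)
c=cv2.resize(C['im'][240:345,160:265],None,fx=2.2,fy=2.2,interpolation=3)
out=np.zeros((490,800,3),np.uint8); out[:480,:400]=a; out[:250,400:775]=b; out[255:255+c.shape[0],400:400+c.shape[1]]=c; save('crop1',out)
for n,A,boxes in [('side',S,{'car':(295,265,365,360),'mat':(350,230,415,278),'cra':(350,158,415,202),'bowl':(255,180,305,225),'cup':(234,222,268,268),'blue':(244,292,278,355)}),('scene',C,{'car':(300,95,368,175),'mat':(238,180,298,225),'cra':(168,250,256,338)})]:
    for k,(x0,y0,x1,y1) in boxes.items():
        v,u=np.mgrid[y0:y1,x0:x1]; d=A['d'][y0:y1,x0:x1]; ok=d.ravel()>0
        P=pts(n,np.c_[u.ravel(),v.ravel()][ok],d.ravel()[ok])
        hsv=cv2.cvtColor(A['im'],cv2.COLOR_RGB2HSV)[y0:y1,x0:x1].reshape(-1,3)[ok]
        np.savez(f'/tmp/{n}_{k}',P=P,hsv=hsv,uv=np.c_[u.ravel(),v.ravel()][ok])
        if k=='mat':
            m=(hsv[:,1]>90)&(hsv[:,0]<25); Q=P[m]; uv=np.c_[u.ravel(),v.ravel()][ok][m]
            (ex,ey),ax,_=cv2.fitEllipse(cv2.convexHull(uv.astype(np.float32)))
            print(n,k,np.median(Q,0).round(4),ray(n,[[ex,ey]],np.median(Q[:,2])).round(4),np.ptp(Q,0).round(3))
        else:
            h=P[:,2]>(.02 if k!='cra' else .005); print(n,k,P[h].min(0).round(3),P[h].max(0).round(3))
            if k=='car':
                r=P[(abs(P[:,2]-.09)<.004)&(hsv[:,1]>60)]; q=cv2.minAreaRect((r[:,:2]*1000).astype(np.float32)); print(' rim',np.round(q[0],1),np.round(q[1],1),round(q[2],1))
                t=P[P[:,2]>.125]; print(' captop',t.mean(0).round(4),t.max(0).round(3),len(t), 'top plane',P[P[:,2]>.138].mean(0).round(4))
            if k=='cra':
                r=P[(P[:,2]>.007)&(hsv[:,1]>90)]; 
                for zl,zh in [(.007,.08),(.008,.016),(.046,.056),(.066,.08)]:
                    w=r[(r[:,2]>zl)&(r[:,2]<zh)]
                    if len(w)>4: q=cv2.minAreaRect((w[:,:2]*1000).astype(np.float32)); print('  ',zl,len(w),w.mean(0).round(4),np.round(q[0],1),np.round(q[1],1),round(q[2],1))
```

```text
side car [0.496 0.17  0.02 ] [0.597 0.341 0.152]
 rim [545.9 255.4] [162.   82.7] 82.2
 captop [0.5477 0.298  0.1427] [0.56  0.307 0.152] 183 top plane [0.5482 0.2964 0.1466]
side mat [0.4835 0.0177 0.0063] [[0.4919 0.0337 0.0063]] [0.128 0.24  0.094]
side cra [ 0.444 -0.403  0.005] [0.66  0.017 0.295]
   0.007 1154 [ 0.5355 -0.2528  0.0282] [ 546.9 -263. ] [ 90.  147.8] 73.7
   0.008 494 [ 0.5543 -0.2536  0.0121] [ 547.6 -263.2] [ 90.  146.3] 73.7
   0.046 93 [ 0.5244 -0.2508  0.0499] [ 527.8 -262.9] [ 78.9 113.5] 70.4
   0.066 101 [ 0.4825 -0.2457  0.0727] [ 483. -249.] [77.7 15.7] 72.9
side bowl [ 0.73  -0.137  0.02 ] [0.849 0.088 0.092]
side cup [0.754 0.078 0.02 ] [0.826 0.152 0.092]
side blue [0.64  0.317 0.02 ] [0.696 0.371 0.145]
scene car [ 0.496 -0.013  0.02 ] [0.624 0.329 0.349]
 rim [545.8 251.8] [160.1  81.8] 82.1
 captop [0.6036 0.055  0.2809] [0.624 0.305 0.349] 503 top plane [0.6072 0.039  0.2914]
scene mat [0.4874 0.0072 0.0063] [[0.4874 0.0072 0.0063]] [0.128 0.128 0.009]
scene cra [ 0.468 -0.328  0.005] [ 0.627 -0.209  0.078]
   0.007 3274 [ 0.543  -0.2703  0.0273] [ 548.4 -269.9] [ 86.1 145.1] 75.7
   0.008 1657 [ 0.5603 -0.2764  0.0122] [ 549.1 -269.9] [ 86.1 143.9] 75.5
   0.046 274 [ 0.5342 -0.2668  0.0496] [ 536.1 -267.4] [ 71.6 101.9] 75.4
   0.066 257 [ 0.4857 -0.2546  0.0727] [ 484.6 -252.9] [74.6 13.1] 75.7
```

View pics/crop1.png

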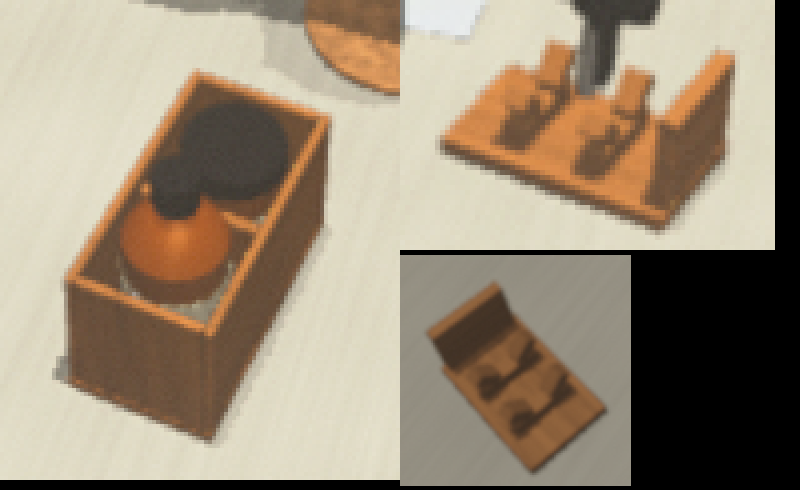

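The crop confirms it: the amber bottle with neck and cap is in the compartment nearer +y, and the flat black jar lid is next to it. Next I move the wrist camera over it.

Request:
apply_moves:
  moves:
    - [[4,0,-2,0,0,0,0],[4,0,-2,0,0,0,0],[4,0,-2,0,0,0,0],[4,0,-2,0,0,0,0],[4,0,0,0,0,0,0],[0,0,0,0,0,0,0]]
  squeeze: 60

```text
clock: 0.7
tool_pos: [0.5498, 0.2041, 0.3106]
tool_rot: [0.706, 0.709, 0.0, -0.0]
force: [0.2, -1.0, -0.7]
finger_gap: 0.0851
gripper_force: 0.0
```

Run:
```python
from h import *
o=robot.get_obs(); print(o['tool_pos'],o['qpos'].round(4),o['clock'])
C=cam('wrist'); im,d=robot.grab_frame('wrist'); save('w1',im); np.savez('/tmp/w1',im=im,d=d,K=C[0],D=C[1],R=C[2],t=C[3])
print((-C[2].T@C[3]).round(3),C[2].round(2))
```

```text
[0.54980557 0.20414503 0.31063735] [3.5510e-01 2.2920e-01 4.9440e-01 1.8364e+00 9.0000e-04 1.9217e+00] 0.7
[0.551 0.269 0.454] [[ 1.    0.   -0.  ]
 [ 0.   -0.97  0.26]
 [ 0.   -0.26 -0.97]]
```

View pics/w1.png

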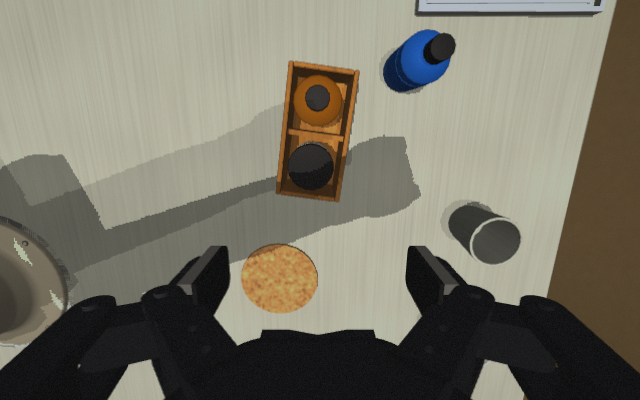

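The wrist view shows:
- bottle cap at (317,98)
- jar lid at (311,166)
- blue bottle at (425,58)
- mat at (280,278)

Now I'll measure the cap and the mat.

Run:
```python
from h import *
W=np.load('/tmp/w1.npz'); C=(W['K'],W['D'],W['R'],W['t']); im=W['im']; d=W['d']
hsv=cv2.cvtColor(im,cv2.COLOR_RGB2HSV)
def blob(m,p):
    n,l,s,c=cv2.connectedComponentsWithStats(m.astype(np.uint8)); k=l[p[1],p[0]]; v,u=np.nonzero(l==k); return u,v,c[k],s[k]
u,v,c,s=blob(im.max(2)<75,(317,98)); P=pts('w',np.c_[u,v],d[v,u],C); top=P[P[:,2]>np.percentile(P[:,2],50)-.003]
(e,ax,_)=cv2.fitEllipse(cv2.convexHull(np.c_[u,v].astype(np.float32)))
print('cap',c,s,e,ax,np.percentile(P[:,2],[5,50,95]).round(4),ray('w',[e],np.median(P[:,2]),C),top.mean(0))
# amber body outline
m=(hsv[...,1]>90)&(hsv[...,0]<25)
u,v,c,s=blob(m,(255,275)); e,ax,_=cv2.fitEllipse(cv2.convexHull(np.c_[u,v].astype(np.float32))); zz=np.median(pts('w',np.c_[u,v],d[v,u],C)[:,2]); print('mat',s,e,ax,zz,ray('w',[e],zz,C))
# rim
v,u=np.mgrid[50:210,265:370]; P=pts('w',np.c_[u.ravel(),v.ravel()],d[50:210,265:370].ravel(),C); r=P[(abs(P[:,2]-.09)<.004)&m[50:210,265:370].ravel()]
q=cv2.minAreaRect((r[:,:2]*1000).astype(np.float32)); print('rim',q,np.median(r[:,2]))
# cap triangulation side/scene: dark blob top centre by ray on z=.148
for n in ['side','scene']:
    A=np.load(f'/tmp/{n}.npz'); B=np.load(f'/tmp/{n}_car.npz'); k=(B['P'][:,2]>.132)&(B['P'][:,2]<.16)&(B['P'][:,1]>.26); print(n,B['P'][k].mean(0),k.sum(), B['P'][k].min(0), B['P'][k].max(0))
A=np.load('/tmp/side.npz');B=np.load('/tmp/side_mat.npz');m=(B['hsv'][:,1]>90)&(B['P'][:,2]<.02)&(B['P'][:,1]<.12)&(B['P'][:,1]>-.1);Q=B['P'][m];print('side mat',(Q.min(0)+Q.max(0))/2,Q.mean(0))
```

```text
cap [317.11287129  97.61386139] [305  85  25  26 505] (317.08056640625, 97.62120056152344) (24.223806381225586, 25.945703506469727) [0.147  0.1484 0.1496] [[0.55008469 0.29221388 0.14837682]] [0.55015398 0.29209087 0.14957498]
mat [ 241  244   77   69 4116] (278.9182434082031, 278.1353454589844) (69.00337219238281, 76.35594177246094) 0.006105274987061657 [[0.48620554 0.01434467 0.00610527]]
rim ((547.6412963867188, 254.05667114257812), (157.1601104736328, 81.93156433105469), 82.4235610961914) 0.08996615825231807
side [0.54791047 0.29735089 0.14457368] 161 [0.53647396 0.28082087 0.13231438] [0.56023547 0.30744253 0.15169176]
scene [0.55038048 0.28660604 0.14359755] 85 [0.53692491 0.27669667 0.1323628 ] [0.56027554 0.30503836 0.14964968]
side mat [0.48367967 0.01233213 0.00611437] [0.48307674 0.01656544 0.00627424]
```

Request:
apply_moves:
  moves:
    - [[3,0,2,0,0,0,0],[3,0,2,0,0,0,0],[2.9,0,3,0,0,0,0],[0,0,3,0,0,0,0],[0,0,0,0,0,0,0],[0,0,0,0,0,0,0]]

```text
clock: 1.35
tool_pos: [0.5499, 0.2879, 0.2117]
tool_rot: [0.707, 0.707, -0.001, -0.0]
force: [0.3, -0.6, 1.7]
finger_gap: 0.0855
gripper_force: 0.0
```

Run:
```python
from h import *
o=robot.get_obs(); print(o['tool_pos'],o['qpos'].round(4),o['tool_rot'])
C=cam('wrist'); im,d=robot.grab_frame('wrist'); np.savez('/tmp/w2',im=im,d=d,K=C[0],D=C[1],R=C[2],t=C[3])
v,u=np.nonzero(d>0); P=pts('w',np.c_[u,v],d[v,u],C)
k=(P[:,2]>.138)&(P[:,2]<.155)&(abs(P[:,0]-.55)<.03)&(abs(P[:,1]-.292)<.03)
e,ax,_=cv2.fitEllipse(cv2.convexHull(np.c_[u,v][k].astype(np.float32)));zt=np.median(P[k][:,2]);print(k.sum(),ax,e,zt,ray('w',[e],zt,C))
```

```text
[0.54989184 0.28788486 0.21172137] [ 4.8240e-01  2.5620e-01  3.3070e-01  1.6463e+00 -2.0000e-04  2.0541e+00] [ 7.07418001e-01  7.06795243e-01 -5.05210968e-04 -3.84988365e-05]
912 (33.62636184692383, 34.81428527832031) (316.3771057128906, 206.22845458984375) 0.14819887882584304 [[0.55006863 0.29349496 0.14819888]]
```

Request:
apply_moves:
  moves:
    - [[0.5,0,2.4,0,0,0,0],[0,0,2.5,0,0,0,0],[0,0,2.5,0,0,0,0],[0,0,2,0,0,0,0],[0,0,0,0,0,0,0],[0,0,0,0,0,0,255],[0,0,0,0,0,0,255],[0,0,0,0,0,0,255],[0,0,0,0,0,0,255],[0,0,0,0,0,0,255]]
  squeeze: 60

```text
clock: 2.4
tool_pos: [0.5502, 0.2942, 0.1184]
tool_rot: [0.707, 0.707, 0.001, 0.0]
force: [-1.3, 0.1, 6.5]
finger_gap: 0.0233
gripper_force: 58.6
```

Request:
apply_moves:
  moves:
    - [[0,0,-1,0,0,0,255],[0,0,-1.5,0,0,0,255],[0,0,-2,0,0,0,255],[0,0,-2,0,0,0,255],[0,0,-2,0,0,0,255],[0,0,-2,0,0,0,255],[0,0,-2,0,0,0,255],[0,0,-1.5,0,0,0,255],[0,0,0,0,0,0,255],[0,0,0,0,0,0,255]]

```text
clock: 3.4
tool_pos: [0.5501, 0.2941, 0.2574]
tool_rot: [0.707, 0.707, 0.0, 0.0]
force: [-0.4, 0.6, -2.7]
finger_gap: 0.023
gripper_force: 59.2
```

Run:
```python
from h import *
o=robot.get_obs(); print(o['tool_pos'],o['qpos'].round(4),o['tool_rot'])
im,d=robot.grab_frame('side'); save('side2',im[100:400,150:550])
```

```text
[0.55013805 0.29406706 0.25743168] [ 0.4909  0.2859  0.4565  1.741  -0.      2.0617] [7.07106905e-01 7.07106622e-01 2.13552892e-04 7.41759903e-05]
```

View pics/side2.png

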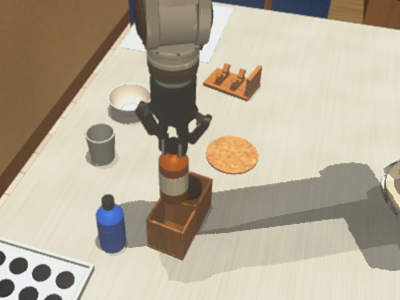

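The bottle hangs upright from the gripper, clear of the carrier (crop 173,175). I refine the mat and fit the arm's planar kinematics.

Run:
```python
from h import *
for n,(x0,y0,x1,y1) in [('side',(345,225,420,285)),('scene',(238,180,298,225))]:
    im,d=robot.grab_frame(n); hsv=cv2.cvtColor(im,cv2.COLOR_RGB2HSV)
    m=np.zeros(d.shape,np.uint8); m[y0:y1,x0:x1]=((hsv[...,1]>90)&(hsv[...,0]<25))[y0:y1,x0:x1]
    v,u=np.nonzero(m); P=pts(n,np.c_[u,v],d[v,u]); k=abs(P[:,2]-.006)<.006
    e,ax,_=cv2.fitEllipse(cv2.convexHull(np.c_[u,v][k].astype(np.float32))); z=np.median(P[k][:,2]); print(n,k.sum(),e,ax,z,ray(n,[e],z),(P[k].min(0)+P[k].max(0))/2,np.ptp(P[k],0))
q=np.array([[.087,.1755],[.2292,.4944],[.2562,.3307],[.2859,.4565]]); rz=np.array([[.55,.231],[np.hypot(.5498,.20414),.3106],[np.hypot(.54989,.28788),.2117],[np.hypot(.55014,.29407),.2574]])
A=[];b=[]
for (a,c),(r,z) in zip(q,rz):
    f=a-c; A+=[[1,0,np.sin(a),np.cos(f)],[0,1,np.cos(a),-np.sin(f)]]; b+=[r,z]
s=np.linalg.lstsq(np.array(A),np.array(b),rcond=None); print('r0,z0,L1,a',s[0].round(3),s[1],s[3])
```

```text
side 1529 (381.6813049316406, 254.57339477539062) (37.417388916015625, 51.768341064453125) 0.0063781488943564345 [[0.48297075 0.0171238  0.00637815]] [0.48336743 0.01207371 0.0060558 ] [0.12706735 0.13160974 0.01183082]
scene 1528 (266.63079833984375, 202.18701171875) (38.28153991699219, 50.517215728759766) 0.006304104171509681 [[0.48761153 0.00736387 0.0063041 ]] [0.48586929 0.01024911 0.00571905] [0.12785197 0.12775998 0.00995769]
r0,z0,L1,a [-0.002 -0.222  0.408  0.517] [2.56112568e-05] [3.06687875 2.56317169 0.12462978 0.09419671]
```

Request:
apply_moves:
  moves:
    - [[-2,-0.5,0,0,0,0,255],[-3.5,-1,0,0,0,0,255],[-4,-1,0,0,0,0,255],[-4,-1,0,0,0,0,255],[-4,-1,0,0,0,0,255],[-4,-1,0,0,0,0,255],[-3.7,-0.5,0,0,0,0,255],[-2,-0.5,2,0,0,0,255],[-1,0,3,0,0,0,255],[0,0,3,0,0,0,255],[0,0,2,0,0,0,255],[0,0,0,0,0,0,255]]

```text
clock: 4.75
tool_pos: [0.4831, 0.0118, 0.1539]
tool_rot: [0.707, 0.707, -0.002, -0.002]
force: [0.7, -0.7, -2.3]
finger_gap: 0.0232
gripper_force: 59.5
```

Run:
```python
from h import *
o=robot.get_obs(); print(o['tool_pos'].round(4),o['qpos'].round(4),o['tool_rot'].round(4))
for n in ['side','scene']:
    im,d=robot.grab_frame(n); v,u=np.nonzero(d>0); P=pts(n,np.c_[u,v],d[v,u]); k=(abs(P[:,0]-.485)<.05)&(abs(P[:,1]-.012)<.05)
    hsv=cv2.cvtColor(im,cv2.COLOR_RGB2HSV)[v,u]; k&=(P[:,2]>.03)&(P[:,2]<.13); Q=P[k]; print(n,Q.min(0).round(3),Q.max(0).round(3))
    if n=='side': save('side3',np.hstack([im[100:300,300:500]]))
```

```text
[0.4831 0.0118 0.1539] [ 0.0244 -0.082  -0.1428  1.5155  0.      1.5955] [ 0.7072  0.707  -0.002  -0.0019]
side [0.453 0.007 0.039] [0.51  0.042 0.13 ]
scene [ 0.462 -0.019  0.043] [0.513 0.03  0.13 ]
```

Request:
apply_moves:
  moves:
    - [[0,0.2,1.5,0,0,0,255],[0,0,1,0,0,0,255],[0,0,0.5,0,0,0,255],[0,0,0.3,0,0,0,255],[0,0,0.1,0,0,0,255],[0,0,0,0,0,0,255],[0,0,0,0,0,0,255],[0,0,0,0,0,0,255]]

```text
clock: 5.65
tool_pos: [0.4872, 0.012, 0.1236]
tool_rot: [0.707, 0.707, 0.0, 0.0]
force: [0.3, 0.2, -2.4]
finger_gap: 0.0232
gripper_force: 59.6
```

Request:
apply_moves:
  moves:
    - [[0,0,0.3,0,0,0,255],[0,0,0.1,0,0,0,255],[0,0,0.1,0,0,0,255],[0,0,0,0,0,0,255],[0,0,0,0,0,0,255]]

```text
clock: 6.15
tool_pos: [0.487, 0.012, 0.1185]
tool_rot: [0.707, 0.707, 0.0, 0.0]
force: [-0.4, 0.4, 0.7]
finger_gap: 0.0234
gripper_force: 59.9
```

Request:
apply_moves:
  moves:
    - [[0,0,0,0,0,0,200],[0,0,0,0,0,0,100],[0,0,0,0,0,0,0],[0,0,0,0,0,0,0],[0,0,0,0,0,0,0],[0,0,-1,0,0,0,0],[0,0,-3,0,0,0,0],[0,0,-4,0,0,0,0],[0,0,-4,0,0,0,0],[0,0,0,0,0,0,0]]

```text
clock: 7.15
tool_pos: [0.4885, 0.012, 0.2445]
tool_rot: [0.707, 0.707, 0.003, 0.003]
force: [-0.3, -0.1, -0.1]
finger_gap: 0.0851
gripper_force: 0.0
```

Run:
```python
from h import *
o=robot.get_obs(); print(o['tool_pos'].round(4),o['qpos'].round(4),o['tool_rot'].round(4))
C=cam('wrist'); im,d=robot.grab_frame('wrist'); v,u=np.nonzero(d>0); P=pts('w',np.c_[u,v],d[v,u],C)
k=(P[:,2]>.138)&(P[:,2]<.155)&(abs(P[:,0]-.487)<.03)&(abs(P[:,1]-.012)<.03)
e,ax,_=cv2.fitEllipse(cv2.convexHull(np.c_[u,v][k].astype(np.float32)));zt=np.median(P[k][:,2]);print(k.sum(),e,ax,zt,ray('w',[e],zt,C))
im,d=robot.grab_frame('side'); save('side4',cv2.resize(im[100:300,300:500],None,fx=2,fy=2))
```

```text
[0.4885 0.012  0.2445] [ 0.0246 -0.0626  0.0507  1.6759 -0.      1.5954] [0.7071 0.7071 0.003  0.0029]
689 (313.20166015625, 202.78256225585938) (28.81679344177246, 30.32305335998535) 0.14817704904118192 [[0.48672194 0.01131273 0.14817705]]
```

View pics/side4.png

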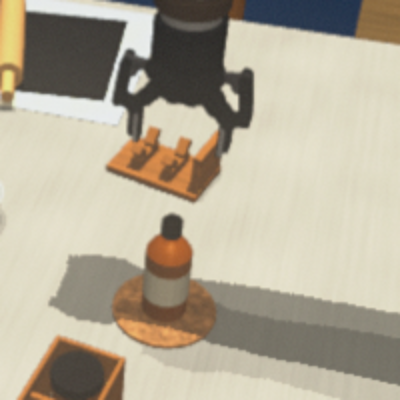

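The bottle stands upright and centred on the mat (crop 170,270; cap at 0.487, 0.011, top 0.148). Next I raise the arm and tilt in free space to learn the wrist kinematics.

Request:
apply_moves:
  moves:
    - [[2,-2,-4,0,0,-8.5,0],[2,-2,-4,0,0,-8.5,0],[2,-2,-4,0,0,-8.5,0],[0,0,0,0,0,-8.5,0],[0,0,0,0,0,-8.5,0],[0,0,0,0,0,-2.5,0],[0,0,0,0,-8,0,0],[0,0,0,0,-8,0,0],[0,0,0,0,-8,0,0],[0,0,0,0,-8,0,0],[0,0,0,0,0,0,0]]

```text
clock: 8.35
tool_pos: [0.4179, 0.0633, 0.3564]
tool_rot: [0.366, 0.889, -0.106, 0.255]
force: [0.0, 0.9, 0.4]
finger_gap: 0.0855
gripper_force: 0.0
```

Run:
```python
from h import *
o=robot.get_obs(); print([list(np.round(o[k],4)) for k in ('tool_pos','tool_rot','qpos')])
```

```text
[[np.float64(0.4179), np.float64(0.0633), np.float64(0.3564)], [np.float64(0.3656), np.float64(0.8887), np.float64(-0.1064), np.float64(0.2553)], [np.float64(0.5016), np.float64(-0.3778), np.float64(-0.0744), np.float64(1.6999), np.float64(-0.5355), np.float64(1.2341)]]
```

Request:
apply_moves:
  moves:
    - [[0,0,0,0,-8,0,0],[0,0,0,0,-8,0,0],[0,0,0,0,-8,0,0],[0,0,0,0,0,0,0],[0,0,0,0,0,0,0]]

```text
clock: 8.85
tool_pos: [0.4192, 0.0623, 0.3574]
tool_rot: [0.338, 0.817, -0.18, 0.431]
force: [-0.1, 0.2, 0.3]
finger_gap: 0.0854
gripper_force: 0.0
```

Run:
```python
from h import *
o=robot.get_obs(); print([list(np.round(o[k],4)) for k in ('tool_pos','tool_rot','qpos')])
```

```text
[[np.float64(0.4192), np.float64(0.0623), np.float64(0.3574)], [np.float64(0.3377), np.float64(0.8172), np.float64(-0.1797), np.float64(0.4312)], [np.float64(0.7357), np.float64(-0.4296), np.float64(-0.2661), np.float64(1.6635), np.float64(-0.9703), np.float64(1.482)]]
```

```bash
cat > kin.py <<'E'
import numpy as np
from scipy.spatial.transform import Rotation as Rn
from scipy.optimize import least_squares
D=[([.55,0,.231],[.7071,.7071,0,0],[0,.087,.1755,1.66,0,1.571]),
([.54981,.20415,.31064],[.706,.709,0,0],[.3551,.2292,.4944,1.8364,.0009,1.9217]),
([.54989,.28788,.21172],[.7074,.7068,-.0005,0],[.4824,.2562,.3307,1.6463,-.0002,2.0541]),
([.55014,.29407,.25743],[.7071,.7071,.0002,0],[.4909,.2859,.4565,1.741,0,2.0617]),
([.4831,.0118,.1539],[.7072,.707,-.002,-.0019],[.0244,-.082,-.1428,1.5155,0,1.5955]),
([.4885,.012,.2445],[.7071,.7071,.003,.0029],[.0246,-.0626,.0507,1.6759,0,1.5954]),
([.4179,.0633,.3564],[.3656,.8887,-.1064,.2553],[.5016,-.3778,-.0744,1.6999,-.5355,1.2341]),
([.4192,.0623,.3574],[.3377,.8172,-.1797,.4312],[.7357,-.4296,-.2661,1.6635,-.9703,1.482])]
LO=np.array([-3.13,-.85,-1.15,-2.2,-1.44,-3.14]);HI=np.array([3.13,1.81,1.24,2.28,1.52,3.14])
SIG=1
def fk(q,P):
    r0,h,L1,a,b,d45,Lt=P; q1,q2,q3,q4,q5,q6=q; f=q2-q3; ph=f+q4
    R4=Rn.from_euler('z',q1)*Rn.from_euler('y',ph-np.pi/2)*Rn.from_euler('y',np.pi)
    R=R4*Rn.from_euler('x',SIG*q5)*Rn.from_euler('z',q6)
    w=np.array([r0+L1*np.sin(q2)+a*np.cos(f)+b*np.sin(f),0,h+L1*np.cos(q2)-a*np.sin(f)+b*np.cos(f)])
    j4=Rn.from_euler('z',q1).apply(w); j5=j4+R4.apply([0,0,d45]); return j5+R.apply([0,0,Lt]),R,j4,j5
def fit():
    F=lambda P:np.r_[np.concatenate([fk(q,P)[0]-p for p,_,q in D]),.02*(P-[0,.18,.41,.5,0,.1,.28])]
    return least_squares(F,[0,.18,.41,.5,0,.1,.28])
def ik(p,R,P,q0):
    g=lambda q:np.r_[(fk(q,P)[0]-p)*10,(fk(q,P)[1].inv()*R).as_rotvec()]
    s=least_squares(g,np.clip(q0,LO+1e-3,HI-1e-3),bounds=(LO,HI)); return s.x,np.abs(s.fun).max()
if __name__=='__main__':
    for SIG in (1,-1):
        s=fit(); print(SIG,s.x.round(3),s.fun[:24].round(4).tolist()); print([round((fk(q,s.x)[1].inv()*Rn.from_quat(o)).magnitude(),4) for _,o,q in D])
E
python3 kin.py
```

```text
1 [-0.168  0.022  0.374  0.685 -0.025  0.379 -0.205] [-0.0012, -0.0, 0.0252, -0.002, -0.0008, 0.0569, -0.0081, -0.0042, 0.0241, -0.0062, -0.0033, 0.041, -0.0006, -0.0, 0.0002, 0.0047, 0.0001, 0.0293, -0.0256, 0.0328, -0.0056, -0.0282, 0.064, -0.1709]
[0.0007, 0.001, 0.0005, 0.0001, 0.0, 0.0002, 1.071, 1.9407]
-1 [0.    0.158 0.42  0.519 0.035 0.141 0.285] [-0.0002, 0.0, 0.0, 0.0001, 0.0001, -0.0, -0.0001, -0.0, -0.0, 0.0, 0.0, -0.0, -0.0, -0.0, 0.0, 0.0001, 0.0, -0.0, -0.0001, -0.0, -0.0, 0.0001, 0.0001, 0.0]
[0.0007, 0.001, 0.0001, 0.0001, 0.0, 0.0002, 0.0002, 0.0001]
```

```bash
cat > plan.py <<'E'
import kin; kin.SIG=-1
from kin import *
PR=fit().x
U=np.array([0,0,1.])
def pose_up(xy,zg,az,t,flip=1,back=0):
    f=np.array([np.cos(az),np.sin(az),0]); z=np.cos(t)*f-np.sin(t)*U; y=np.cross(U,f)*flip
    R=Rn.from_matrix(np.c_[np.cross(y,z),y,z]); return np.r_[xy,zg]+z*(.019-back),R
def pose_lie(org,yaw,s,t,flip=1,up=0):
    c=-np.array([np.cos(yaw),np.sin(yaw),0]); z=-np.cos(t)*U-np.sin(t)*c; y=np.cross(c,-U)*flip
    R=Rn.from_matrix(np.c_[np.cross(y,z),y,z]); return np.r_[org,.065+up]+(s-.05)*c+z*.019,R
E
python3 - <<'E'
from plan import *
d=np.deg2rad
for t in (15,20):
  for az in (-100,-80,-60,-45,-30,30,60,80):
    for fl in (1,):
      p,R=pose_up([.487,.0115],.061,d(az),d(t),fl)
      best=min((ik(p,R,PR,q0) for q0 in ([.7,-.4,-.3,1.6,-1,1.5],[-.7,-.4,-.3,1.6,1,1.5],[.5,.2,-.8,1,-1.3,0])),key=lambda s:s[1])
      q,e=best; _,_,j4,j5=fk(q,PR); print(t,az,fl,round(e,4),q.round(2),'j4',j4.round(2),'j5',j5.round(2))
  p,R=pose_lie([.5555,-.2715],d(165.5),.055,d(t)); q,e=ik(p,R,PR,[-.4,.2,.3,1.7,0,1.5]); print('lie',t,round(e,4),q.round(2),fk(q,PR)[2].round(2),fk(q,PR)[3].round(2))
E
```

```text
15 -100 1 0.0 [ 0.46  0.74  0.11  2.08 -0.89  2.8 ] j4 [0.65 0.32 0.19] j5 [0.53 0.26 0.13]
15 -80 1 0.0 [ 0.54  0.52 -0.18  1.8  -1.13  2.55] j4 [0.54 0.32 0.21] j5 [0.44 0.26 0.13]
15 -60 1 0.0 [ 0.58  0.09 -0.61  1.07 -1.3   1.78] j4 [0.38 0.25 0.27] j5 [0.36 0.23 0.13]
15 -45 1 0.0 [ 0.56 -0.35 -1.06  0.17 -1.23  0.86] j4 [0.23 0.15 0.24] j5 [0.31 0.19 0.13]
15 -30 1 0.1168 [ 0.52 -0.53 -1.15  0.12 -1.05  0.63] j4 [0.2  0.11 0.25] j5 [0.29 0.17 0.15]
15 30 1 0.1412 [-0.46 -0.56 -1.15  0.15  1.01 -0.61] j4 [ 0.2  -0.1   0.25] j5 [ 0.3  -0.15  0.16]
15 60 1 0.0 [-0.53  0.   -0.7   0.9   1.31 -1.6 ] j4 [ 0.36 -0.21  0.27] j5 [ 0.36 -0.21  0.13]
15 80 1 0.0 [-0.5   0.48 -0.22  1.74  1.16 -2.49] j4 [ 0.54 -0.29  0.22] j5 [ 0.44 -0.24  0.13]
lie 15 0.0 [-0.43  0.53  0.34  1.64 -0.05 -0.17] [ 0.66 -0.31  0.46] [ 0.63 -0.29  0.32]
20 -100 1 0.0 [ 0.45  0.67  0.07  1.99 -0.86  2.7 ] j4 [0.64 0.31 0.23] j5 [0.53 0.26 0.15]
20 -80 1 0.0 [ 0.53  0.43 -0.22  1.68 -1.08  2.39] j4 [0.53 0.31 0.25] j5 [0.44 0.26 0.15]
20 -60 1 0.0 [ 0.56  0.02 -0.63  1.03 -1.22  1.68] j4 [0.37 0.24 0.29] j5 [0.36 0.23 0.15]
20 -45 1 0.0 [ 0.55 -0.37 -1.01  0.36 -1.15  0.95] j4 [0.24 0.15 0.27] j5 [0.31 0.19 0.15]
20 -30 1 0.0748 [ 0.49 -0.6  -1.15  0.2  -0.95  0.62] j4 [0.2  0.1  0.26] j5 [0.29 0.15 0.17]
20 30 1 0.0969 [-0.43 -0.63 -1.15  0.23  0.91 -0.59] j4 [ 0.2  -0.09  0.27] j5 [ 0.29 -0.13  0.17]
20 60 1 0.0 [-0.52 -0.05 -0.7   0.9   1.22 -1.55] j4 [ 0.36 -0.2   0.29] j5 [ 0.36 -0.2   0.15]
20 80 1 0.0 [-0.49  0.39 -0.26  1.62  1.11 -2.33] j4 [ 0.52 -0.28  0.26] j5 [ 0.44 -0.23  0.15]
lie 20 0.0 [-0.43  0.62  0.45  1.75 -0.06 -0.16] [ 0.69 -0.32  0.45] [ 0.65 -0.3   0.31]
```

```bash
cat >> plan.py <<'E'
def delta(p0,R0,p1,R1): return (R0.inv().apply(p1-p0)*100).round(2),np.rad2deg((R0.inv()*R1).as_rotvec()).round(2)
E
python3 - <<'E'
from plan import *
from h import robot
d=np.deg2rad
q=[-.5,0,-.7,.9,1.3,1.5]
for bk,up in ((-.006,0),(.05,0),(.1,0),(.1,.05),(.1,.1),(.1,.15),(.1,.2)):
    p,R=pose_up([.487,.0115],.061,d(60),d(15),-1,bk); p[2]+=up
    q,e=ik(p,R,PR,q); print(bk,up,p.round(3),round(e,4),q.round(2),fk(q,PR)[3].round(2),fk(q,PR)[2].round(2))
o=robot.get_obs(); R0=Rn.from_quat(o['tool_rot']); print(o['tool_pos'],R0.as_matrix().round(3))
E
```

```text
-0.006 0 [0.499 0.032 0.055] 0.0 [-0.52 -0.01 -0.72  0.85  1.31  1.59] [ 0.36 -0.21  0.13] [ 0.36 -0.2   0.27]
0.05 0 [ 0.472 -0.014  0.069] 0.0 [-0.65  0.13 -0.56  1.31  1.28  1.12] [ 0.33 -0.25  0.14] [ 0.38 -0.29  0.27]
0.1 0 [ 0.448 -0.056  0.082] 0.0 [-0.76  0.24 -0.45  1.6   1.22  0.82] [ 0.31 -0.29  0.16] [ 0.38 -0.36  0.26]
0.1 0.05 [ 0.448 -0.056  0.132] 0.0 [-0.76  0.17 -0.42  1.7   1.22  0.82] [ 0.31 -0.29  0.21] [ 0.38 -0.36  0.31]
0.1 0.1 [ 0.448 -0.056  0.182] 0.0 [-0.76  0.11 -0.38  1.8   1.22  0.82] [ 0.31 -0.29  0.26] [ 0.38 -0.36  0.36]
0.1 0.15 [ 0.448 -0.056  0.232] 0.0 [-0.76  0.07 -0.33  1.9   1.22  0.82] [ 0.31 -0.29  0.31] [ 0.38 -0.36  0.41]
0.1 0.2 [ 0.448 -0.056  0.282] 0.0 [-0.76  0.03 -0.26  2.    1.22  0.82] [ 0.31 -0.29  0.36] [ 0.38 -0.36  0.46]
[0.41922652 0.06234534 0.35742122] [[-0.4    0.707  0.583]
 [ 0.397  0.707 -0.585]
 [-0.826 -0.002 -0.564]]
```

Request:
apply_moves:
  moves:
    - [[0,0,0,0,8,0,0],[0,0,0,0,8,0,0],[0,0,0,0,8,0,0],[0,0,0,0,8,0,0],[0,0,0,0,8,0,0],[0,0,0,0,8,0,0],[0,0,0,0,7.7,0,0],[0,0,0,0,0,8,0],[0,0,0,0,0,8,0],[0,0,0,0,0,8,0],[0,0,0,0,0,8,0],[0,0,0,0,0,8,0]]

```text
clock: 10.05
tool_pos: [0.4204, 0.0617, 0.3599]
tool_rot: [0.678, 0.735, 0.003, 0.002]
force: [0.4, -0.4, -0.0]
finger_gap: 0.0853
gripper_force: 0.0
```

Request:
apply_moves:
  moves:
    - [[0,0,0,0,0,8,0],[0,0,0,0,0,8,0],[0,0,0,0,0,8,0],[0,0,0,0,0,8,0],[0,0,0,0,0,3,0],[-2.2,2.1,0,0,0,0,0],[-2.2,2.1,0,0,0,0,0],[-2.2,2.1,0,0,0,0,0],[-2.2,2.1,0,0,0,0,0],[0,0,0,0,8,0,0],[0,0,0,0,8,0,0],[0,0,0,0,8,0,0]]

```text
clock: 11.25
tool_pos: [0.4494, -0.0574, 0.3621]
tool_rot: [0.846, 0.489, 0.187, -0.101]
force: [0.3, 0.6, -0.6]
finger_gap: 0.0854
gripper_force: 0.0
```

Request:
apply_moves:
  moves:
    - [[0,0,0,0,8,0,0],[0,0,0,0,8,0,0],[0,0,0,0,8,0,0],[0,0,0,0,8,0,0],[0,0,0,0,8,0,0],[0,0,0,0,8,0,0],[0,0,0,0,3,0,0],[0,0,0,0,0,0,0],[0,0,0,0,0,0,0]]

```text
clock: 12.15
tool_pos: [0.4488, -0.058, 0.3598]
tool_rot: [0.687, 0.398, 0.528, -0.3]
force: [-0.4, -0.1, 1.0]
finger_gap: 0.0852
gripper_force: 0.0
```

```bash
cat > st.py <<'E'
from plan import *
from h import *
o=robot.get_obs(); p0=o['tool_pos']; R0=Rn.from_quat(o['tool_rot']); print('t',o['clock'],'p',p0.round(4),'q',o['qpos'].round(3),'F',o['force'].round(1)); d=np.deg2rad
E
python3 - <<'E'
from st import *
for bk,up in ((.1,.2),(.1,0),(-.006,0)):
    p,R=pose_up([.487,.0115],.061,d(60),d(15),-1,bk); p[2]+=up; print(bk,up,*delta(p0,R0,p,R))
E
```

```text
t 12.15 p [ 0.4488 -0.058   0.3598] q [-0.761  0.006 -0.131  2.136  1.22   0.829] F [-0.4 -0.1  1. ]
0.1 0.2 [-7.49 -0.23  2.14] [0.32 0.2  0.39]
0.1 0 [-26.79  -0.39   7.39] [0.32 0.2  0.39]
-0.006 0 [-26.75  -0.45  17.98] [0.32 0.2  0.39]
```

Request:
apply_moves:
  moves:
    - [[-3,-0.4,1,0.3,0.2,0.4,0],[-4,0,1,0,0,0,0],[-4,0,1,0,0,0,0],[-4,0,1,0,0,0,0],[-4,0,1,0,0,0,0],[-4,0,1.2,0,0,0,0],[-3.8,0,1.2,0,0,0,0],[0,0,0,0,0,0,0],[0,0,0,0,0,0,0]]

```text
clock: 13.05
tool_pos: [0.446, -0.0528, 0.0827]
tool_rot: [0.687, 0.397, 0.527, -0.305]
force: [0.3, -0.8, 0.1]
finger_gap: 0.0854
gripper_force: 0.0
```

Run:
```python
from st import *
for bk,up in ((-.006,0),):
    p,R=pose_up([.487,.0115],.061,d(60),d(15),-1,bk); p[2]+=up; print(bk,up,*delta(p0,R0,p,R))
im,dd=robot.grab_frame('side'); im2,_=robot.grab_frame('scene'); save('s5',np.hstack([im[120:320,260:560],im2[60:260,150:450]]))
```

```text
t 13.05 p [ 0.446  -0.0528  0.0827] q [-0.756  0.234 -0.458  1.596  1.22   0.823] F [ 0.3 -0.8  0.1]
-0.006 0 [-0.13  0.36 10.42] [-0.17 -0.   -0.  ]
```

View pics/s5.png

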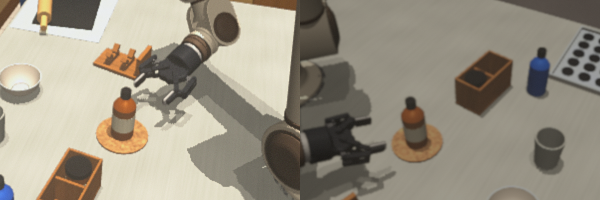

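The open gripper sits level and aims at the bottle on the mat (left 125,115; right 410,125), with nothing in between. I go in and grip the body.

Request:
apply_moves:
  moves:
    - [[-0.1,0.4,1.5,0,0,0,0],[0,0,2,0,0,0,0],[0,0,2,0,0,0,0],[0,0,2,0,0,0,0],[0,0,2,0,0,0,0],[0,0,0.9,0,0,0,0],[0,0,0,0,0,0,0],[0,0,0,0,0,0,0]]

```text
clock: 13.95
tool_pos: [0.4987, 0.0327, 0.0547]
tool_rot: [0.686, 0.398, 0.527, -0.306]
force: [-0.5, -0.9, 0.2]
finger_gap: 0.0854
gripper_force: 0.0
```

Run:
```python
from st import *
p,R=pose_up([.487,.0115],.061,d(60),d(15),-1,-.006); print(*delta(p0,R0,p,R))
```

```text
t 13.95 p [0.4987 0.0327 0.0547] q [-0.518 -0.009 -0.711  0.863  1.309  1.577] F [-0.5 -0.9  0.2]
[-0.01  0.05 -0.  ] [-0.23 -0.02  0.05]
```

Within 0.5 mm. Close gently.

Request:
apply_moves:
  moves:
    - [[0,0,0,0,0,0,60],[0,0,0,0,0,0,100],[0,0,0,0,0,0,140],[0,0,0,0,0,0,255],[0,0,0,0,0,0,255],[0,0,0,0,0,0,255],[0,0,0,0,0,0,255]]
  squeeze: 50

```text
clock: 14.65
tool_pos: [0.4986, 0.0327, 0.0534]
tool_rot: [0.687, 0.397, 0.527, -0.306]
force: [-0.3, -4.9, 5.7]
finger_gap: 0.055
gripper_force: 52.6
```

Request:
apply_moves:
  moves:
    - [[1,0,-0.3,0,0,0,255],[2,0,-0.5,0,0,0,255],[3,0,-0.8,0,0,0,255],[3,0,-0.8,0,0,0,255],[3,0,-0.8,0,0,0,255],[3,0,-0.8,0,0,0,255],[3,0,-0.8,0,0,0,255],[2,0,-0.5,0,0,0,255],[0,0,0,0,0,0,255]]

```text
clock: 15.55
tool_pos: [0.4992, 0.0332, 0.2624]
tool_rot: [0.686, 0.398, 0.527, -0.305]
force: [0.6, -0.6, -3.5]
finger_gap: 0.0548
gripper_force: 52.8
```

Request:
apply_moves:
  moves:
    - [[0,0,0,0,-5,0,255],[0,0,0,0,-7,0,255],[0,0,0,0,-8,0,255],[0,0,0,0,-8,0,255],[0,0,0,0,-8,0,255],[0,0,0,0,-8,0,255],[0,0,0,0,-8,0,255],[0,0,0,0,-8,0,255],[0,0,0,0,-8,0,255],[0,0,0,0,-7,0,255],[0,0,0,0,0,0,255],[0,0,0,0,0,0,255]]

```text
clock: 16.75
tool_pos: [0.4989, 0.034, 0.258]
tool_rot: [0.865, 0.502, -0.001, -0.003]
force: [0.2, -0.0, -3.2]
finger_gap: 0.0545
gripper_force: 53.6
```

Run:
```python
from st import *
print(R0.as_matrix().round(3))
C=cam('wrist'); im,dd=robot.grab_frame('wrist'); save('w6',im); np.savez('/tmp/w6',im=im,d=dd,K=C[0],D=C[1],R=C[2],t=C[3])
p,R=pose_lie([.5555,-.2700],d(165.5),.055,d(15),-1,.12); print(p,*delta(p0,R0,p,R)); print(ik(p,R,PR,o['qpos']))
```

```text
t 16.75 p [0.4989 0.034  0.258 ] q [ 0.066 -0.016  0.122  1.714  0.004  2.155] F [ 0.2 -0.  -3.2]
[[ 0.495  0.869 -0.005]
 [ 0.869 -0.495  0.004]
 [ 0.001 -0.006 -1.   ]]
[ 0.55557981 -0.27002064  0.16664741] [-23.61  20.04   8.99] [  9.45 -12.61  74.39]
(array([-0.43123362,  0.52182549,  0.5628364 ,  1.86964527, -0.04588397,
        2.96938111]), np.float64(3.109405094514627e-14))
```

View pics/w6.png

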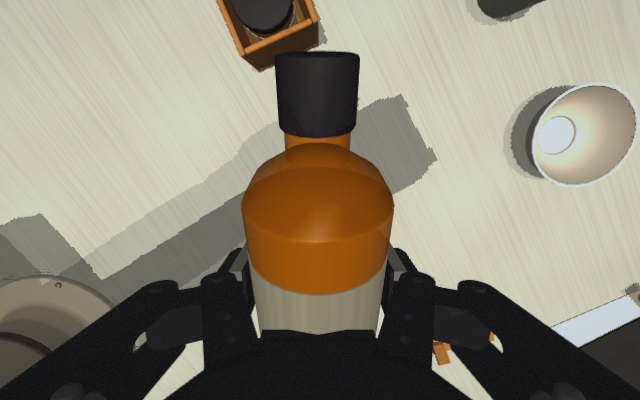

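The bottle lies across the fingers with its cap at (317,90), held centrally. I move beside the cradle so the wrist camera can measure it.

Request:
apply_moves:
  moves:
    - [[-1,1.7,-0.5,0,0,0,255],[-2,3.4,-1,0,0,0,255],[-2,3.5,-1,0,0,0,255],[-2,3.5,-0.5,0,0,0,255],[-2,3.5,-0.5,0,0,0,255],[-2,3.5,-0.5,0,0,0,255],[-1.2,1.8,0,0,0,3,255],[0,0,0,0,0,7,255],[0,0,0,0,0,8,255],[0,0,0,0,0,8,255],[0,0,0,0,0,8,255],[0,0,0,0,0,8,255]]

```text
clock: 18.0
tool_pos: [0.619, -0.1779, 0.2994]
tool_rot: [0.988, 0.154, -0.0, -0.002]
force: [0.5, 0.9, -1.7]
finger_gap: 0.0545
gripper_force: 54.2
```

Request:
apply_moves:
  moves:
    - [[0,0,0,0,0,8,255],[0,0,0,0,0,8,255],[0,0,0,0,0,8,255],[0,0,0,0,0,8,255],[0,0,0,0,0,0,255],[0,0,0,0,0,0,255]]

```text
clock: 18.6
tool_pos: [0.6192, -0.1774, 0.2994]
tool_rot: [0.993, -0.119, -0.001, -0.001]
force: [-0.3, 0.4, -1.9]
finger_gap: 0.0547
gripper_force: 54.2
```

Run:
```python
from st import *
C=cam('wrist'); im,dd=robot.grab_frame('wrist'); save('w7',im); np.savez('/tmp/w7',im=im,d=dd,K=C[0],D=C[1],R=C[2],t=C[3])
v,u=np.nonzero(dd>0); P=pts('w',np.c_[u,v],dd[v,u],C); hsv=cv2.cvtColor(im,cv2.COLOR_RGB2HSV)[v,u]
k=(abs(P[:,0]-.55)<.11)&(abs(P[:,1]+.27)<.085)&(P[:,2]<.085)&(P[:,2]>.006)&(hsv[:,1]>80); P=P[k]; print(k.sum(), u[k].min(),u[k].max(),v[k].min(),v[k].max())
for zl,zh in [(.007,.08),(.009,.015),(.047,.056),(.068,.08)]:
    w=P[(P[:,2]>zl)&(P[:,2]<zh)]
    if len(w)>9: q=cv2.minAreaRect((w[:,:2]*1000).astype(np.float32)); print(zl,len(w),np.median(w[:,2]).round(4),np.round(q[0],1),np.round(q[1],1),round(q[2],1))
np.save('/tmp/cr',P)
```

```text
t 18.6 p [ 0.6192 -0.1774  0.2994] q [-2.800e-01  3.830e-01  6.650e-01  1.855e+00  2.000e-03  3.100e+00] F [-0.3  0.4 -1.9]
3270 361 422 151 262
0.007 3267 0.0131 [ 548.5 -268.9] [ 87.6 144.2] 75.7
0.009 2015 0.0123 [ 551.9 -269.6] [ 87.7 137.2] 75.4
0.047 216 0.0498 [ 533. -286.] [33.2 99.9] 74.7
0.068 135 0.074 [ 478.2 -278.3] [22.4 12.5] 74.3
```

View pics/w7.png

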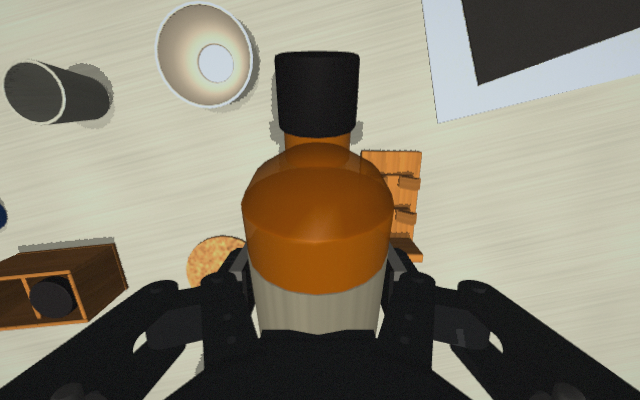

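The cradle shows at the right (361-422, 151-262), partly hidden by the bottle. I'll check the saddle positions and how the bottle sits in the hand.

Run:
```python
from st import *
P=np.load('/tmp/cr.npy'); e=np.array([np.cos(d(165.5)),np.sin(d(165.5))]); n=np.array([-e[1],e[0]]); O=np.array([.5548,-.2706])
x=(P[:,:2]-O)@e*1000; y=(P[:,:2]-O)@n*1000; z=P[:,2]*1000
for lo,hi in ((-66-8,-5),(0,45),(50,90)):
    k=(z>(44 if hi<50 else 68))&(x>lo)&(x<hi); print(lo,hi,k.sum(),np.percentile(x[k],[3,50,97]).round(1),y[k].min().round(1),y[k].max().round(1))
print('base',np.percentile(x,[.3,99.7]).round(1),np.percentile(y,[.3,99.7]).round(1))
W=np.load('/tmp/w7.npz'); C=(W['K'],W['D'],W['R'],W['t']); im=W['im'];dd=W['d']
m=np.zeros(dd.shape,bool); m[45:140,268:366]=(im.max(2)<75)[45:140,268:366]&(dd[45:140,268:366]<.2)&(dd[45:140,268:366]>0)
v,u=np.nonzero(m); Q=R0.inv().apply(pts('w',np.c_[u,v],dd[v,u],C)-p0)*1000; print('cap',len(Q),np.percentile(Q,[1,50,99],axis=0).round(1))
c=np.array([np.cos(d(15)),0,-np.sin(d(15))]); s=Q@c; print('along',np.percentile(s-(-25)*c[2],[1,5,50,95,99]).round(1))
# amber shoulder top/body line: slope of upper ridge
m[:]=0; h=cv2.cvtColor(im,cv2.COLOR_RGB2HSV); m[190:320,315:320]=(dd[190:320,315:320]>0); v,u=np.nonzero(m); B=R0.inv().apply(pts('w',np.c_[u,v],dd[v,u],C)-p0)*1000
B=B[np.argsort(B[:,0])]; print(B[::40].round(1).tolist())
```

```text
t 18.65 p [ 0.6194 -0.1773  0.2994] q [-2.790e-01  3.830e-01  6.650e-01  1.855e+00  2.000e-03  3.100e+00] F [-0.  -1.3 -3.3]
-74 -5 132 [-32.3 -25.  -17.2] 17.1 33.9
0 45 125 [17.5 24.8 33.1] 17.0 33.2
50 90 135 [66.2 70.2 78. ] 15.5 37.7
base [-65.5  77.1] [-42.5  43.1]
cap 6660 [[ 63.  -11.4 -60.4]
 [ 74.7   0.6 -56.1]
 [ 85.6  12.4 -47.1]]
along [68.3 69.5 80.2 89.2 89.5]
[[1.0, -0.2, -55.2], [4.8, 0.5, -57.1], [8.6, -0.1, -57.1], [11.9, 0.5, -57.6], [15.5, 1.2, -58.6], [19.0, 0.3, -60.3], [22.2, 1.2, -60.5], [25.1, 0.3, -60.9], [28.3, 0.3, -62.0], [31.2, -0.0, -61.9], [33.8, 0.9, -63.7], [36.2, 0.0, -62.8], [38.4, 0.0, -61.9], [40.6, 0.0, -61.3], [42.8, 1.2, -60.4], [45.0, 0.3, -61.8], [46.9, 0.9, -57.5]]
```

```bash
cat > fin.py <<'E'
from st import *
c=np.array([np.cos(d(15)),0,-np.sin(d(15))]); n=np.array([-np.sin(d(15)),0,-np.cos(d(15))])
M=(np.array([0,0,-25])-2.2*c+1.5*n)/1000
def tgt(up,O=(.5548,-.2706)):
    _,R=pose_lie(O,d(165.5),.055,d(15),-1); return np.r_[O,.065+up]-R.apply(M),R
def go(*ups):
    for up in ups:
        p,R=tgt(up); q,e=ik(p,R,PR,o['qpos']); print(up,*delta(p0,R0,p,R),'q',q.round(2),round(e,4))
E
python3 -c "
from fin import *
go(.12,.03,0)"
```

```text
t 18.65 p [ 0.6194 -0.1773  0.2994] q [-2.790e-01  3.830e-01  6.650e-01  1.855e+00  2.000e-03  3.100e+00] F [-0.  -1.3 -3.3]
0.12 [-4.47 10.61 13.99] [ 1.000e-02 -1.487e+01  8.700e-01] q [-0.43  0.51  0.53  1.85 -0.05  2.97] 0.0
0.03 [-4.45 10.63 22.99] [ 1.000e-02 -1.487e+01  8.700e-01] q [-0.43  0.51  0.35  1.68 -0.05  2.97] 0.0
0 [-4.44 10.64 25.99] [ 1.000e-02 -1.487e+01  8.700e-01] q [-0.43  0.51  0.31  1.62 -0.05  2.97] 0.0
```

Request:
apply_moves:
  moves:
    - [[-0.5,1.4,1,0,0,0,255],[-1,2.4,2,0,0,0,255],[-1,2.4,3,0,0,0,255],[-1,2.4,3,0,0,0,255],[-1,2,3,0,0,0,255],[0,0,2,0,0,0,255],[0,0,0,0,-5,0.9,255],[0,0,0,0,-5,0,255],[0,0,0,0,-4.9,0,255],[0,0,0,0,0,0,255],[0,0,0,0,0,0,255]]

```text
clock: 19.75
tool_pos: [0.5509, -0.2688, 0.1581]
tool_rot: [0.983, -0.126, -0.13, -0.017]
force: [-0.3, 0.4, -2.6]
finger_gap: 0.0544
gripper_force: 54.3
```

```bash
python3 -c "
from fin import *
go(.12,.03,0)
im,dd=robot.grab_frame('side'); v,u=np.nonzero(dd>0); P=pts('side',np.c_[u,v],dd[v,u]); h=cv2.cvtColor(im,cv2.COLOR_RGB2HSV)[v,u]
e=np.array([np.cos(d(165.5)),np.sin(d(165.5))]); x=(P[:,:2]-[.5548,-.2706])@e; y=(P[:,:2]-[.5548,-.2706])@np.array([-e[1],e[0]])
k=(abs(y)<.06)&(x>-.11)&(x<.08)&(P[:,2]>.13)&(P[:,2]<.22)&(h[:,1]>120)&(h[:,0]<25); print(k.sum(),x[k].min(),x[k].max(),P[k][:,2].min(),P[k][:,2].max())
save('s8',cv2.resize(im[100:230,320:450],None,fx=3,fy=3))"
```

```text
t 19.75 p [ 0.5509 -0.2688  0.1581] q [-0.433  0.508  0.527  1.848 -0.045  2.969] F [-0.3  0.4 -2.6]
0.12 [-0.04  0.08 -0.12] [-0.1   0.02 -0.09] q [-0.43  0.51  0.53  1.85 -0.05  2.97] 0.0
0.03 [2.29 0.09 8.57] [-0.1   0.02 -0.09] q [-0.43  0.51  0.35  1.68 -0.05  2.97] 0.0
0 [ 3.07  0.1  11.47] [-0.1   0.02 -0.09] q [-0.43  0.51  0.31  1.62 -0.05  2.97] 0.0
273 -0.06926876822127695 0.054009276674358724 0.16383746741089122 0.21348986372784418
```

View pics/s8.png

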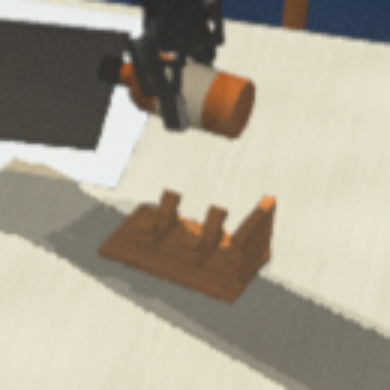

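The bottle is held level above the saddles, foot towards the end board (crop 235,105) and cap away (110,70). I lower it.

Request:
apply_moves:
  moves:
    - [[0.5,0.1,1.6,0,0,0,255],[0.6,0,2.3,0,0,0,255],[0.6,0,2.3,0,0,0,255],[0.6,0,2.3,0,0,0,255],[0.3,0,1,0,0,0,255],[0.2,0,0.8,0,0,0,255],[0,0,0,0,0,0,255],[0,0,0,0,0,0,255]]

```text
clock: 20.6
tool_pos: [0.5509, -0.2697, 0.0537]
tool_rot: [0.983, -0.127, -0.129, -0.017]
force: [0.2, -0.2, -2.9]
finger_gap: 0.0547
gripper_force: 54.3
```

```bash
python3 -c "
from fin import *
go(.0)"
```

```text
t 20.6 p [ 0.5509 -0.2697  0.0537] q [-0.434  0.511  0.33   1.647 -0.046  2.97 ] F [ 0.2 -0.2 -2.9]
0.0 [ 0.35 -0.01  1.4 ] [-0.06 -0.04 -0.18] q [-0.43  0.51  0.31  1.62 -0.05  2.97] 0.0
```

Request:
apply_moves:
  moves:
    - [[0.1,0,0.4,0,0,0,255],[0.1,0,0.4,0,0,0,255],[0.1,0,0.3,0,0,0,255],[0,0,0.1,0,0,0,255],[0,0,0,0,0,0,255],[0,0,0,0,0,0,255]]

```text
clock: 21.2
tool_pos: [0.5506, -0.2694, 0.0402]
tool_rot: [0.983, -0.127, -0.13, -0.017]
force: [1.7, 0.8, 0.9]
finger_gap: 0.0549
gripper_force: 54.5
```

Request:
apply_moves:
  moves:
    - [[0,0,0.1,0,0,0,255],[0,0,0,0,0,0,255],[0,0,0,0,0,0,255]]

```text
clock: 21.5
tool_pos: [0.5506, -0.2695, 0.0402]
tool_rot: [0.983, -0.127, -0.129, -0.017]
force: [2.6, 1.2, 7.2]
finger_gap: 0.055
gripper_force: 55.2
```

Request:
apply_moves:
  moves:
    - [[0,0,0,0,0,0,120],[0,0,0,0,0,0,80],[0,0,0,0,0,0,40],[0,0,0,0,0,0,0],[0,0,0,0,0,0,0],[0,0,0,0,0,0,0]]

```text
clock: 22.1
tool_pos: [0.55, -0.2694, 0.0389]
tool_rot: [0.983, -0.127, -0.13, -0.017]
force: [-0.2, -0.4, -0.2]
finger_gap: 0.0858
gripper_force: 0.0
```

Request:
apply_moves:
  moves:
    - [[0,0,-0.5,0,0,0,0],[0,0,-1.5,0,0,0,0],[0,0,-2,0,0,0,0],[0,0,-3,0,0,0,0],[0,0,-3,0,0,0,0],[0,0,-4,0,0,0,0],[0,0,-4,0,0,0,0],[0,0,0,0,0,0,0],[0,0,0,0,0,0,0]]

```text
clock: 23.0
tool_pos: [0.5961, -0.2816, 0.2131]
tool_rot: [0.983, -0.127, -0.129, -0.017]
force: [-0.1, -0.1, -1.2]
finger_gap: 0.0858
gripper_force: 0.0
```

```bash
python3 -c "
from st import *
e=np.array([np.cos(d(165.5)),np.sin(d(165.5))]); nn=np.array([-e[1],e[0]]); O=[.5548,-.2706]
for nm in ('wrist','side','scene'):
    C=cam(nm); im,dd=robot.grab_frame(nm); v,u=np.nonzero(dd>0); P=pts(nm,np.c_[u,v],dd[v,u],C)
    x=(P[:,:2]-O)@e*1000; y=(P[:,:2]-O)@nn*1000; z=P[:,2]*1000
    k=(abs(y)<31)&(x>-110)&(x<62)&(z>56)&(z<110); cp=k&(x<-72); bd=k&(x>-40)&(x<45)
    print(nm,k.sum(),'x',np.percentile(x[k],[.5,99.5]).round(1),'cap y,ztop',np.median(y[cp]).round(1),np.percentile(z[cp],97).round(1),'body y',np.percentile(y[bd],[2,98]).round(1),'ztop foot/cap half',[np.percentile(z[bd&g],97).round(1) for g in (x>10,x<-10)])
"
```

```text
t 23.0 p [ 0.5961 -0.2816  0.2131] q [-0.423  0.695  0.908  2.042 -0.043  2.981] F [-0.1 -0.1 -1.2]
wrist 6675 x [-91.4  48.9] cap y,ztop 0.3 78.3 body y [-25.9  26.1] ztop foot/cap half [np.float64(93.9), np.float64(94.0)]
side 756 x [-88.1  53.1] cap y,ztop -8.9 78.0 body y [-30.1  11.2] ztop foot/cap half [np.float64(95.0), np.float64(94.9)]
scene 1815 x [-90.8  50.9] cap y,ztop 1.3 78.0 body y [-24.9  27.9] ztop foot/cap half [np.float64(94.4), np.float64(93.9)]
```

The wrist view puts the bottle level and centred: it spans x −91 to +49 mm, and −92 to +50 is ideal. Body top is 94 mm, and the gripper is clear.

```bash
python3 -c "
from station import robot
print(robot.close_job())"
```

```text
the job is handed in; nothing more can be done
None
```

The amber bottle was stood upright and released on the cork mat, then laid in both cradle saddles, within about 1 mm of centred, foot to the end board, and released; I handed the job in at about 23 s.

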